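# Change over the weighing station

## Robot

A 6-joint arm with a two-finger parallel gripper is mounted at the origin on the work surface. World frame = base frame: x ahead of the robot, y to its left, z up, the work surface at z = 0. Lengths are in m, angles in rad, forces in N, time in s.
With the tool pointing down it reaches from about 0.25 to 0.725 m from the base axis. Payload 4 kg.
Tool frame: the origin (TCP) lies midway between the tips of the shut fingers; the grasp point (between the pads) lies 19 mm behind it; z points along the fingers, y is the line along which they close (so a half turn about z gives the same grasp; the last joint's range is limited). The gripper opens to 85 mm and grips with 20 to 120 N. Pads are 22 mm wide; open, the fingers measure 114 mm over their backs; the gripper's body (76 mm by 85 mm) begins 54 mm behind the grasp point. The pads swing forward as they close: fully open they stand 13 mm farther back than shut.
Start: joints at [-1.131, 0.241, 0.005, 1.335, 0, 1.571], TCP at [0.213, -0.452, 0.197] pointing down, gripper open.
Joint ranges: [-2.72, 2.72], [-1.05, 1.87], [-1.09, 1.28], [-1.99, 2.15], [-1.42, 1.44], [-3.14, 3.14]. Speed limits (rad/s): [2.79, 2.79, 3.14, 3.14, 3.14, 3.14].

## Interface

Orientations are given as a unit quaternion [x, y, z, w].
In Python, from workcell import bot gives the robot as it stands.
- The arm moves only by the tool move_arm, never from a script. Its argument "motion" is a list of rows, each an object of numbers: "x", "y", "z": the shift along the tool's x, y, z in cm; "yaw": the turn about the tool's z in degrees. A call has 1 to 20 rows; each row is the pose to reach, as a shift and turn from the pose commanded when the call began, along the tool's axes at that moment; what a row does not reach only later rows make up. A row lasts 1/8 s, in which the tool goes at most 62.5 mm and 10.7 degrees, less where a joint would pass 70% of its speed; a pose out of reach is approached as far as the arm can. A call with a gripper value outside its range is refused whole. "gripper" is the opening, from -1 (shut) to 1 (fully open), set as the call begins (left out, the last holds). The fingers move at their own pace and stop on an object; the grip force is fixed at half the most. Time passes only in rows, so rows that repeat a pose let the fingers close. It gives the time, the measured TCP pose, the force, the opening and the grip force at its end, in the units of the state.
- bot.get_obs(): the state, without advancing time (a new reading comes with each control period).
- bot.camera(name): name is "scene" or "top" or "wrist"; returns the picture (400x640x3 uint8, blue, green, red); there is no depth.
- bot.camera_model(name): a dict with "K" (3x3 intrinsics, pixels), "world_from_camera" (4x4, takes a point from camera to world coordinates). Camera axes: x right, y down, z forward; pixel columns grow to the right and rows downward; lengths in m; the calibration is good to about 2 mm. A picture is of the moment at which its call begins: read the wrist's pose just before it. camera_model takes no time and is no camera call; for the wrist camera it gives the pose at the moment of the call.
- bot.job_done(): hands the job in; it is judged then, once.
Trained networks look in the newest picture that a camera, given by its name, has taken for a name from the list of things; names that differ only in an ending like _2 or _b are one class to them, and where a whole thing is asked for, a point or a joint stands for the part that bears it (a point fixed in the world has none). Each returns a list of dicts, best first, with "score" (0 to 1); they miss things now and then, are a little off and sometimes report something else, mostly with a low value. They report only what shows in the picture. A call takes as long as a camera call. They do not tell look-alikes from the thing itself.
- bot.cut_out(camera, name): "mask" (400x640 bool, what is visible of it) and "centre" ([row, column] in pixels, amid what is visible of it).
The state is a dict: "clock": time; "joint_pos": joint angles; "joint_vel": joint speeds; "tau": joint torques, N m; "eef_pos": TCP position; "tool_rot": TCP orientation; "ft_force": force on the tool from outside, world axes, zero at the start; "ft_torque": the same for the moment, N m; "grip_width": finger opening in m; "grasp_force": force on a finger pad.
Only numpy, scipy, OpenCV 4.12 (cv2) and the standard library are available. Lean on these libraries where they do the work, as an engineer would, in place of code of your own. Each camera call takes 0.05 s, during which the arm holds its last target. There are 200 camera calls.

## Task

Get the bench scale ready for the large pail. First take the steel mug out of the three-walled drip dock and stand it on the round mat on the white tray; then lift the saucepan off the scale by its handle and set it down flat in the dock, with its handle out through the open side; last, lift the larger of the two pails by its bail and stand it in the middle of the scale's plate. Keep all three upright, set them down gently, leave the other things where they are, and let go of everything.

Things in the scene. Friction and masses are not known exactly. Their poses are not given: they have to be found in the camera images.
- scale: bench scale, fixed; dark body 220 (x) x 190 (y) mm, its display face to its -x side. Origin on the bench under the middle of the body
- scale_plate (a point): middle of the top face of the scale's steel weighing plate, 80 mm above the bench; the plate is 170 (x) x 180 (y) mm, level and rigid
- dock: drip dock, fixed: steel floor 128 x 128 mm, 10 mm thick, with walls 6 mm thick on three sides, their tops 85 mm above the bench; the fourth side, -x in its own frame, is open. Inside width 116 mm. Origin on the bench under the middle of the floor
- tray: white plastic tray, fixed, 270 x 270 mm, floor 4 mm thick, rim 14 mm high. Origin on the bench under its middle. The mat, both pails and one tin stand on it
- mat: round black rubber mat, fixed to the tray, 90 mm in diameter, 3 mm thick; origin at the centre of its underside (4 mm above the bench)
- mug_center (a point): straight double-walled steel mug, starts in the dock: outside diameter 76 mm, 112 mm high, wall 8 mm thick up to a plain rim, inside depth 106 mm. This point is on its axis, half-way up (56 mm above its underside). A round 10 mm bar handle sticks out along its own -x to 68 mm from the axis, between 24 and 90 mm above its underside. About 0.25 kg
- pan_center (a point): small steel saucepan, starts on the scale's plate: 100 mm in diameter at the rim, 90 mm at the foot, 62 mm high. This point is on its axis, 31 mm above its underside; the handle points along its own -x. About 0.3 kg
- pan_grip (a point): point on the saucepan's straight level handle, 95 mm from the pan's axis, 52 mm above its underside (mid-height of the bar); the bar is 16 mm wide, 10 mm high and ends 147 mm from the axis, turned as the pan
- pail_center (a point): the larger steel pail, starts on the tray: 100 mm in diameter at the rim, 84 mm at the foot, 85 mm high without the bail. This point is on its axis, 42.5 mm above its underside. About 0.35 kg
- pail_grip (a point): middle of the larger pail's rigid upright bail, 130 mm above its underside: a round bar 10 mm thick, whose level top runs 28 mm either way along the pail's own y
- small_pail_center (a point): the smaller steel pail, to be left alone, on the tray: 76 mm in diameter, 64 mm high, with a rigid upright bail in its own y-z plane up to 104 mm. This point is on its axis, 32 mm above its underside
- tin_a_center (a point): closed tin, to be left alone, on the tray: 86 mm in diameter, 50 mm high; its centre
- tin_b_center (a point): closed tin, to be left alone, on the bench near the dock: 74 mm in diameter, 30 mm high; its centre
- bottle_center (a point): white bottle, to be left alone, on the bench near the dock: 64 mm in diameter, 190 mm high; its centre
- jar_center (a point): glass jar, to be left alone, on the bench near the tray: 68 mm in diameter, 85 mm high; its centre
- spatula_grip (a point): spatula, to be left alone, 190 mm long, lying on the bench between the robot and the scale; a point on its handle
Mind the look-alikes: they are no part of the job. What is shaped like the part that bears pail_center but turquoise or yellow is not meant.

How it is judged:
By the outcome, as a careful person would: the job done as asked, in the order asked, and still so for the second after the job is handed in, with the robot touching nothing.
It also fails if it takes over 72 s, if anything falls off the work surface, if the arm or the gripper's body presses on something with over 40 N, if the wrist force passes 120 N, or if a joint passes its speed limit or range.

## Working session

There is one attempt and no reset: what is moved stays moved. The work goes in short steps, Python scripts to look and compute and a tool call to move; the robot and the scene stay as the last step left them, time stands still between calls to the robot, and variables do not carry over. Pictures are saved under pics/ and viewed, at most 10 in all, crops included, and the job is handed in when it is done.

Besides the shell and the picture viewer there is one more tool, called as a command line: name --argument value ..., lists and objects as JSON in quotes. move_arm: Moves the arm, as the interface text tells. Its arguments: {"type":"object","properties":{"motion":{"type":"array"},"gripper":{"type":"number"}},"required":["motion"]}

```bash
mkdir -p pics; ls; python3 - <<'E'
from workcell import bot
import cv2,numpy as np
o=bot.get_obs();print({k:np.round(v,3).tolist() for k,v in o.items()})
for c in("scene","top"):
    cv2.imwrite(f"pics/{c}0.png",bot.camera(c))
    m=bot.camera_model(c);print(c,np.round(m["K"],1).tolist(),np.round(m["world_from_camera"],3).tolist())
    for n in["scale","dock","tray","mat","mug_center","pan_center","pail_center","small_pail_center","tin_a_center","bottle_center","jar_center","pan_grip","pail_grip"]:
        print(n,[(round(d["score"],2),np.round(d["centre"]).tolist(),int(d["mask"].sum())) for d in bot.cut_out(c,n)[:4]])
E
```

```text
pics
{'clock': 0.0, 'joint_pos': [-1.131, 0.241, 0.004, 1.335, -0.0, 1.571], 'joint_vel': [-0.0, -0.002, -0.0, -0.0, -0.001, -0.0], 'tau': [-0.002, -37.231, 25.241, 0.017, -0.0, 0.0], 'eef_pos': [0.213, -0.452, 0.196], 'tool_rot': [0.976, 0.218, -0.0, -0.001], 'ft_force': [0.486, 0.093, -0.544], 'ft_torque': [-0.017, 0.02, -0.015], 'grasp_force': 0.0, 'grip_width': 0.085}
scene [[477.7, 0.0, 326.9], [0.0, 477.7, 194.0], [0.0, 0.0, 1.0]] [[-0.543, 0.693, -0.474, 1.258], [0.839, 0.439, -0.321, 0.494], [-0.015, -0.572, -0.82, 1.475], [0.0, 0.0, 0.0, 1.0]]
scale [(0.92, [238.0, 311.0], 2641)]
dock [(0.79, [272.0, 401.0], 827)]
tray [(0.91, [185.0, 260.0], 2298)]
mat [(0.86, [192.0, 234.0], 356)]
mug_center [(0.79, [258.0, 417.0], 723)]
pan_center [(0.83, [218.0, 318.0], 988), (0.46, [196.0, 354.0], 449)]
pail_center [(0.85, [134.0, 293.0], 688), (0.85, [116.0, 264.0], 656), (0.76, [155.0, 252.0], 720)]
small_pail_center [(0.51, [260.0, 417.0], 711)]
tin_a_center [(0.94, [197.0, 269.0], 469)]
bottle_center [(0.97, [296.0, 409.0], 648)]
jar_center [(0.73, [212.0, 220.0], 433), (0.49, [242.
[... 413 characters left out ...]
0.95, [203.0, 402.0], 3122)]
mat [(0.75, [178.0, 417.0], 412), (0.44, [196.0, 223.0], 584)]
mug_center [(0.63, [197.0, 223.0], 522), (0.48, [246.0, 314.0], 509)]
pan_center [(0.73, [174.0, 320.0], 747)]
pail_center [(0.89, [207.0, 428.0], 645), (0.82, [262.0, 414.0], 685), (0.77, [257.0, 454.0], 708)]
small_pail_center [(0.54, [214.0, 392.0], 412)]
tin_a_center [(0.6, [184.0, 384.0], 471), (0.47, [179.0, 316.0], 2315)]
bottle_center [(0.7, [158.0, 216.0], 454), (0.28, [168.0, 321.0], 735)]
jar_center [(0.7, [142.0, 410.0], 353), (0.45, [166.0, 318.0], 743)]
pan_grip [(0.69, [168.0, 318.0], 815)]
pail_grip [(0.93, [207.0, 430.0], 675), (0.74, [261.0, 455.0], 646), (0.57, [262.0, 415.0], 594)]
```

```bash
python3 - <<'E'
import cv2
a=cv2.imread("pics/top0.png")[110:310,180:480];b=cv2.imread("pics/scene0.png")[90:330,190:490]
cv2.imwrite("pics/a.png",cv2.resize(a,(800,533),interpolation=cv2.INTER_CUBIC))
cv2.imwrite("pics/b.png",cv2.resize(b,(750,600),interpolation=cv2.INTER_CUBIC))
E
```

```text
(no output)
```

View pics/a.png

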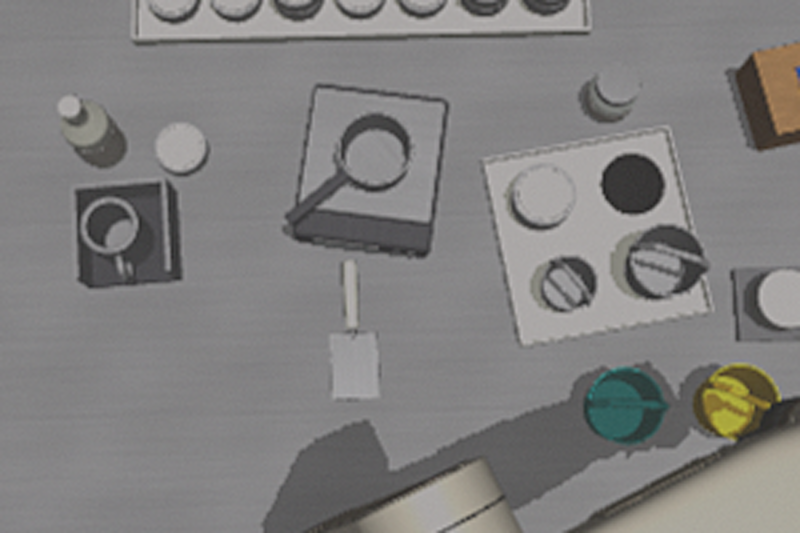

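View pics/b.png

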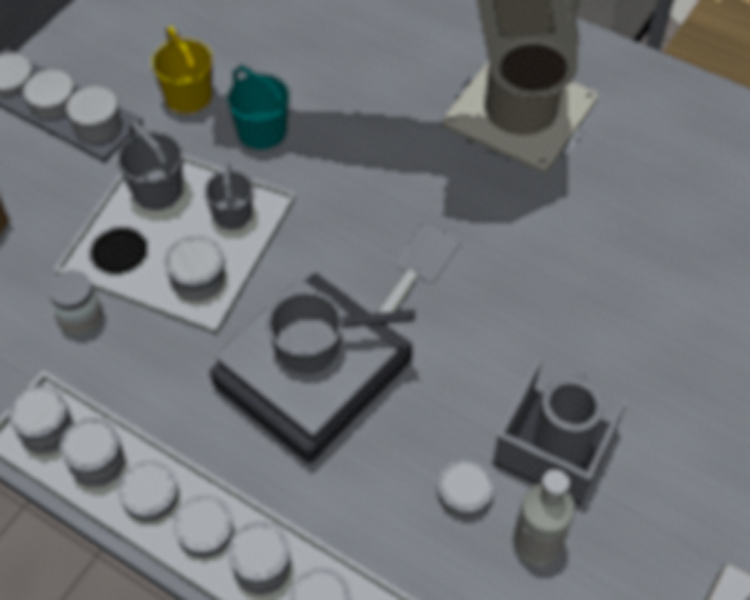

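Both pictures show the same layout. In the top crop:
- The dock is at left with the mug in it, handle and open side both toward the robot.
- The pan is on the scale, its handle pointing down-left.
- The mat is at (633,183), the large steel pail at (667,262) and the small pail at (567,285).

Next I'll work out coordinates.

```bash
cat > h.py <<'E'
from workcell import bot
import cv2,numpy as np
def ray(cam,u,v,z,m=None):
    m=m or bot.camera_model(cam);T=m["world_from_camera"];d=T[:3,:3]@np.linalg.solve(m["K"],[u,v,1.]);o=T[:3,3]
    return (o+d*(z-o[2])/d[2])[:2]
def proj(cam,P,m=None):
    m=m or bot.camera_model(cam);T=np.linalg.inv(m["world_from_camera"]);p=np.asarray(P)@T[:3,:3].T+T[:3,3];q=p@np.array(m["K"]).T
    return q[:,:2]/q[:,2:]
def go(x,y,z,th):
    "shift in tool axes (cm) and yaw (deg) to world x,y,z with tool x-axis at angle th (deg)"
    o=bot.get_obs();q=o["tool_rot"];t0=2*np.arctan2(q[1],q[0]);p=np.array([x,y,z])-o["eef_pos"]
    c,s=np.cos(t0),np.sin(t0)
    r=[c*p[0]+s*p[1],s*p[0]-c*p[1],-p[2]]
    print("now",np.round(o["eef_pos"],4),"th",round(np.degrees(t0),1),"q",np.round(np.degrees(o["joint_pos"][[0,5]])),"-> xyz cm",np.round(np.array(r)*100,2),"yaw",round(np.degrees(t0)-th,1))
E
python3 - <<'E'
from h import *
T={"mugrim":(110,226,.122),"mughandle":(123,270,.1),"dockFL":(77,185,.085),"dockFR":(166,180,.085),"dockNR":(180,278,.085),
"panrim":(376,150,.142),"panhend":(290,225,.132),"pailrim":(667,262,.089),"bailR":(705,266,.125),"bailtop":(680,250,.134),"mat":(633,183,.007),
"trayFL":(484,158,.014),"trayFR":(670,128,.014),"trayNR":(712,310,.014),"trayNL":(523,345,.014),
"plFL":(315,85,.08),"plFR":(447,100,.08),"plNR":(432,225,.08),"plNL":(302,210,.08),"bottletop":(70,107,.19),"tinb":(181,147,.03),"small":(568,284,.068),"tina":(543,193,.054),"jar":(615,88,.085)}
S={"mugrim":(571,405,.122),"dockFL":(588,490,.085),"dockFR":(500,435,.085),"dockNR":(540,365,.085),"dockNL":(622,405,.085),
"panrim":(305,323,.142),"panhend":(413,315,.132),"pailrim":(151,158,.089),"mat":(119,250,.007),
"trayFL":(217,328,.014),"trayFR":(60,265,.014),"trayNL":(295,195,.014),"plFL":(311,438,.08),"plFR":(213,365,.08),"plNL":(410,345,.08),"bottletop":(556,482,.19),"jar":(73,290,.085)}
for n,(u,v,z) in T.items(): print("top",n,np.round(ray("top",180+u*.375,110+v*.375,z),3), np.round(ray("scene",190+S[n][0]*.4,90+S[n][1]*.4,z),3) if n in S else "")
E
```

```text
top mugrim [0.504 0.328] [0.51  0.331]
top mughandle [0.449 0.315] 
top dockFL [0.569 0.383] [0.585 0.399]
top dockFR [0.573 0.263] [0.577 0.27 ]
top dockNR [0.439 0.243] [0.457 0.265]
top panrim [ 0.592 -0.02 ] [ 0.599 -0.015]
top panhend [0.497 0.093] [0.507 0.096]
top pailrim [ 0.446 -0.401] [ 0.454 -0.395]
top bailR [ 0.433 -0.44 ] 
top bailtop [ 0.453 -0.407] 
top mat [ 0.574 -0.381] [ 0.575 -0.377]
top trayFL [ 0.613 -0.172] [ 0.611 -0.166]
top trayFR [ 0.651 -0.437] [ 0.647 -0.43 ]
top trayNR [ 0.391 -0.476] 
top trayNL [ 0.348 -0.215] [ 0.35  -0.207]
top plFL [0.704 0.062] [0.709 0.066]
top plFR [ 0.678 -0.118] [ 0.69  -0.106]
top plNR [ 0.504 -0.093] 
top plNL [0.529 0.081] [0.521 0.101]
top bottletop [0.644 0.366] [0.646 0.37 ]
top tinb [0.635 0.253] 
top small [ 0.423 -0.272] 
top tina [ 0.551 -0.247] 
top jar [ 0.689 -0.347] [ 0.7   -0.341]
```

```bash
python3 -c "
from h import *
go(.52,.28,.28,90)"
```

```text
now [ 0.2129 -0.4524  0.1968] th 25.2 q [-65.  90.] -> xyz cm [ 58.97 -53.2   -8.32] yaw -64.8
```

move_arm --motion '[{"x": 2,"y": -2,"z": -6,"yaw": -6},{"x": 6,"y": -5,"z": -8,"yaw": -12},{"x": 59,"y": -53.2,"z": -8.3,"yaw": -64.8},{"x": 59,"y": -53.2,"z": -8.3,"yaw": -64.8},{"x": 59,"y": -53.2,"z": -8.3,"yaw": -64.8},{"x": 59,"y": -53.2,"z": -8.3,"yaw": -64.8},{"x": 59,"y": -53.2,"z": -8.3,"yaw": -64.8},{"x": 59,"y": -53.2,"z": -8.3,"yaw": -64.8},{"x": 59,"y": -53.2,"z": -8.3,"yaw": -64.8},{"x": 59,"y": -53.2,"z": -8.3,"yaw": -64.8},{"x": 59,"y": -53.2,"z": -8.3,"yaw": -64.8},{"x": 59,"y": -53.2,"z": -8.3,"yaw": -64.8},{"x": 59,"y": -53.2,"z": -8.3,"yaw": -64.8},{"x": 59,"y": -53.2,"z": -8.3,"yaw": -64.8},{"x": 59,"y": -53.2,"z": -8.3,"yaw": -64.8},{"x": 59,"y": -53.2,"z": -8.3,"yaw": -64.8},{"x": 59,"y": -53.2,"z": -8.3,"yaw": -64.8}]' --gripper -0.06

```text
clock: 3.52
eef_pos: [0.5201, 0.279, 0.2804]
tool_rot: [0.708, 0.707, 0.0, 0.0]
ft_force: [0.0, -0.3, 0.4]
grip_width: 0.0398
grasp_force: 0.0
```

```bash
python3 - <<'E'
from h import *
go(.541,.33,.20,90)
m=bot.camera_model("wrist");print(np.round(m["K"],1).tolist(),np.round(m["world_from_camera"],3).tolist())
np.savez("w1.npz",**m);im=bot.camera("wrist");cv2.imwrite("pics/w1.png",im)
for n in("mug_center","dock"):
    for d in bot.cut_out("wrist",n): print(n,d["score"],d["centre"],d["mask"].sum())
E
```

```text
now [0.5201 0.279  0.2804] th 89.9 q [ 28. 118.] -> xyz cm [5.1  2.08 8.04] yaw -0.1
[[280.7, 0.0, 318.0], [0.0, 280.7, 200.7], [0.0, 0.0, 1.0]] [[1.0, -0.0, -0.0, 0.519], [-0.001, -0.966, -0.257, 0.345], [-0.0, 0.257, -0.966, 0.457], [0.0, 0.0, 0.0, 1.0]]
mug_center 0.89 [136.5, 302.1] 3478
dock 0.87 [139.7, 337.5] 5900
```

View pics/w1.png

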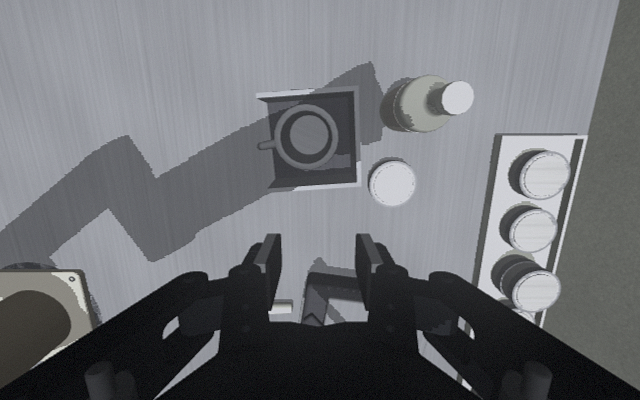

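The wrist view shows the mug rim centred at about (306,137) with its handle end at (263,145). The dock's outer wall tops run (257,95), (355,87), (360,187), (268,190), open to the left (−x).

```bash
python3 - <<'E'
from h import *
m=dict(np.load("w1.npz"));im=cv2.imread("pics/w1.png")
for n,u,v,z in[("mug",306,137,.122),("h",262,145,.098),("TL",257,95,.085),("TR",355,87,.085),("BR",360,187,.085),("BL",268,190,.085)]: print(n,np.round(ray(0,u,v,z,m),4))
# overlay fit: mug rim circle + dock
for c,r,z,col in[(ray(0,306,137,.122,m),.038,.122,(0,0,255))]:
    a=np.linspace(0,6.28,60);P=np.c_[c[0]+r*np.cos(a),c[1]+r*np.sin(a),0*a+z];cv2.polylines(im,[np.int32(proj(0,P,m)*16)],1,col,1,4,4)
cv2.imwrite("pics/w1o.png",cv2.resize(im[60:220,220:420],(750,600),interpolation=cv2.INTER_CUBIC))
E
```

```text
mug [0.5047 0.3323]
h [0.4483 0.3216]
TL [0.4426 0.3821]
TR [0.5646 0.3914]
BR [0.5756 0.2648]
BL [0.4507 0.2607]
```

View pics/w1o.png

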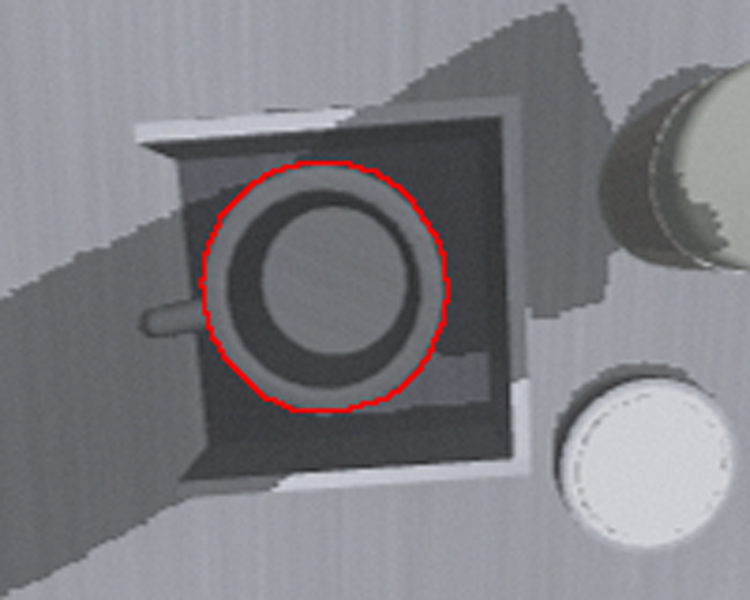

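```bash
python3 - <<'E'
from h import *
from scipy.optimize import least_squares
m=dict(np.load("w1.npz"))
go(.5387,.3325,.094,90)
px=np.array([(256,92.8),(358.7,85.9),(361.3,185.9),(268.8,190.7)])
def P(p):
    c,s=np.cos(p[2]),np.sin(p[2]);L=np.array([(-.064,.064),(.064,.064),(.064,-.064),(-.064,-.064)])
    return np.c_[p[0]+c*L[:,0]-s*L[:,1],p[1]+s*L[:,0]+c*L[:,1],[.085]*4]
r=least_squares(lambda p:(proj(0,P(p),m)-px).ravel(),[.51,.325,0]);print(r.x,np.degrees(r.x[2]),np.round(r.fun,1))
E
```

```text
now [0.5202 0.2792 0.2805] th 89.9 q [ 28. 118.] -> xyz cm [ 5.33  1.84 18.65] yaw -0.1
[0.50986777 0.32563586 0.06527849] 3.7401820422072736 [ 0.2 -0.5  0.4 -0.9  0.5  0.3 -1.1  1.5]
```

move_arm --motion '[{"x": 2.7,"y": 0.9,"z": 4},{"x": 5.3,"y": 1.84,"z": 8},{"x": 5.3,"y": 1.84,"z": 12},{"x": 5.3,"y": 1.84,"z": 14},{"x": 5.3,"y": 1.84,"z": 16},{"x": 5.3,"y": 1.84,"z": 17.5},{"x": 5.3,"y": 1.84,"z": 18.6},{"x": 5.3,"y": 1.84,"z": 18.6}]'

```text
invalid input at $.motion[0]: expected keys x, y, z, yaw
```

move_arm --motion '[{"x": 0},{"x": 0},{"x": 0},{"x": 0},{"x": 0},{"x": 0}]' --gripper -1

```text
invalid input at $.motion[0]: expected keys x, y, z, yaw
```

move_arm --motion '[{"x": 2.7,"y": 0.9,"z": 4,"yaw": 0},{"x": 5.3,"y": 1.84,"z": 8,"yaw": 0},{"x": 5.3,"y": 1.84,"z": 12,"yaw": 0},{"x": 5.3,"y": 1.84,"z": 14,"yaw": 0},{"x": 5.3,"y": 1.84,"z": 16,"yaw": 0},{"x": 5.3,"y": 1.84,"z": 17.5,"yaw": 0},{"x": 5.3,"y": 1.84,"z": 18.6,"yaw": 0},{"x": 5.3,"y": 1.84,"z": 18.6,"yaw": 0}]'

```text
clock: 4.68
eef_pos: [0.5382, 0.3327, 0.0931]
tool_rot: [0.707, 0.707, -0.001, -0.0]
ft_force: [0.2, 0.0, 0.3]
grip_width: 0.0401
grasp_force: 0.0
```

move_arm --motion '[{"x": 0,"y": 0,"z": 0,"yaw": 0},{"x": 0,"y": 0,"z": 0,"yaw": 0},{"x": 0,"y": 0,"z": 0,"yaw": 0},{"x": 0,"y": 0,"z": 0,"yaw": 0},{"x": 0,"y": 0,"z": 0,"yaw": 0}]' --gripper -1

```text
clock: 5.3
eef_pos: [0.5387, 0.3332, 0.0939]
tool_rot: [0.707, 0.707, 0.0, -0.0]
ft_force: [-0.2, 0.4, 0.2]
grip_width: 0.0003
grasp_force: 0.0
```

```bash
python3 - <<'E'
from h import *
im=bot.camera("wrist");cv2.imwrite("pics/w2.png",im);print(bot.get_obs()["ft_force"])
E
```

```text
[ 0.74437086  0.37875535 -0.31257641]
```

View pics/w2.png

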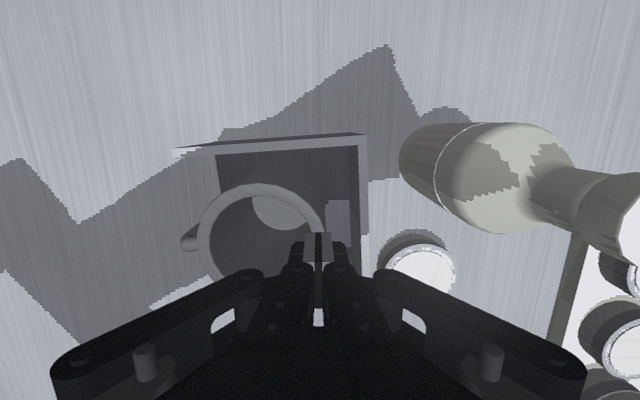

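The wrist view shows the fingers fully shut at about (318,235), right at the mug's rim, with nothing between them. I'll check the geometry with an overlay.

```bash
python3 - <<'E'
from h import *
m=bot.camera_model("wrist");im=cv2.imread("pics/w2.png");o=bot.get_obs()
a=np.linspace(0,6.28,80)
for z,c in((.122,(0,0,255)),(.112,(0,255,255))):
    P=np.c_[.5047+.038*np.cos(a),.3325+.038*np.sin(a),0*a+z];cv2.polylines(im,[np.int32(proj(0,P,m)*16)],1,c,1,4,4)
for dz,c in((0,(0,255,0)),(.019,(255,0,0)),(.038,(255,0,255))):
    u=proj(0,[o["eef_pos"]+[0,0,dz]],m)[0];print(u);cv2.circle(im,np.int32(np.round(u)).tolist(),2,c,-1)
cv2.imwrite("pics/w2o.png",cv2.resize(im[130:330,150:410],(780,600),interpolation=cv2.INTER_CUBIC))
E
```

```text
[320.06859655 227.6002146 ]
[320.2747179  238.60820802]
[320.53094592 252.2921686 ]
```

View pics/w2o.png

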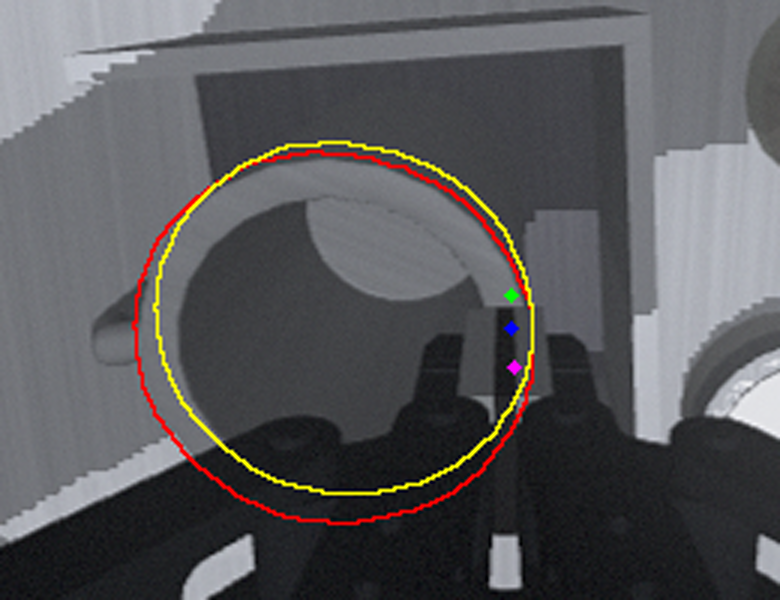

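```bash
python3 - <<'E'
from h import *
o=bot.get_obs();print(o["grip_width"],o["grasp_force"],o["clock"],o["eef_pos"])
E
```

```text
-0.00030427098521085543 0.0 5.35 [0.53864537 0.33316006 0.09382483]
```

move_arm --motion '[{"x": 0,"y": 0,"z": 0,"yaw": 0},{"x": 0,"y": 0,"z": 0,"yaw": 0}]' --gripper -1

```text
clock: 5.6
eef_pos: [0.5386, 0.3331, 0.0938]
tool_rot: [0.707, 0.707, -0.0, -0.0]
ft_force: [0.1, -0.6, -1.4]
grip_width: -0.0003
grasp_force: 0.0
```

The finger tips look about 30 mm shorter than the TCP suggests, so they probably closed just above the rim. I'll lift, open less, and go deeper. At 24 mm opening the fingers clear the dock's back wall either way.

move_arm --motion '[{"x": 0,"y": 0,"z": -2,"yaw": 0},{"x": 0,"y": 0,"z": -4,"yaw": 0},{"x": 0,"y": 0,"z": -4,"yaw": 0}]'

```text
clock: 5.98
eef_pos: [0.5399, 0.3339, 0.1357]
tool_rot: [0.707, 0.707, 0.002, 0.0]
ft_force: [-0.4, 0.2, 0.2]
grip_width: 0.0001
grasp_force: 0.0
```

move_arm --motion '[{"x": 0,"y": 0,"z": 0,"yaw": 0},{"x": 0,"y": 0,"z": 0,"yaw": 0},{"x": 0,"y": 0,"z": 0,"yaw": 0}]' --gripper -0.43

```text
clock: 6.35
eef_pos: [0.5382, 0.3329, 0.1329]
tool_rot: [0.707, 0.707, -0.001, -0.0]
ft_force: [-0.3, 0.3, 0.0]
grip_width: 0.0244
grasp_force: 0.0
```

```bash
python3 - <<'E'
from h import *
m=bot.camera_model("wrist");np.savez("w3.npz",**m);o=bot.get_obs();print(o["eef_pos"],o["grip_width"],m["world_from_camera"][:3,3])
im=bot.camera("wrist");cv2.imwrite("pics/w3r.png",im)
a=np.linspace(0,6.28,80);P=np.c_[.5047+.038*np.cos(a),.3325+.038*np.sin(a),0*a+.122];cv2.polylines(im,[np.int32(proj(0,P,m)*16)],1,(0,0,255),1,4,4)
x,y,z=o["eef_pos"]
for dz,c in((0,(0,255,0)),(.02,(255,0,0)),(.04,(255,0,255))):
    for s in(-1,1):
        Q=proj(0,[[x+s*.012,y-.011,z+dz],[x+s*.012,y+.011,z+dz]],m).round().astype(int).tolist();cv2.line(im,Q[0],Q[1],c,1)
cv2.imwrite("pics/w3.png",cv2.resize(im[80:330,190:450],(624,600),interpolation=cv2.INTER_CUBIC))
E
```

```text
[0.53816316 0.33285059 0.13285888] 0.024387555258778625 [0.5371047  0.39869401 0.3096572 ]
```

View pics/w3.png

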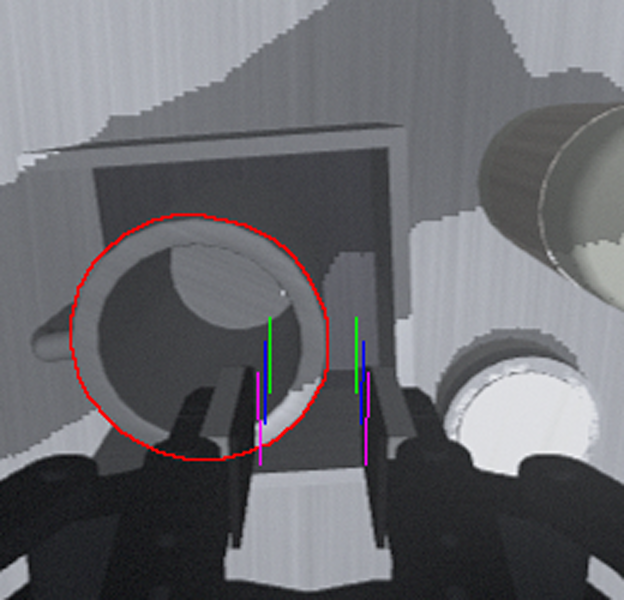

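The image puts the real finger tips about 35–40 mm above the nominal TCP: they line up with the magenta marks at crop (260,370) and (367,370). That explains the miss. I'll use this empirical offset and descend to TCP z ≈ 0.062.

move_arm --motion '[{"x": 0,"y": 0,"z": 2,"yaw": 0},{"x": 0,"y": 0,"z": 3.5,"yaw": 0},{"x": 0,"y": 0,"z": 4.7,"yaw": 0},{"x": 0,"y": 0,"z": 5.5,"yaw": 0},{"x": 0,"y": 0,"z": 6.3,"yaw": 0},{"x": 0,"y": 0,"z": 7,"yaw": 0},{"x": 0,"y": 0,"z": 7,"yaw": 0}]'

```text
clock: 7.28
eef_pos: [0.5383, 0.3329, 0.0632]
tool_rot: [0.707, 0.707, -0.001, -0.0]
ft_force: [-0.2, 0.5, -0.4]
grip_width: 0.0241
grasp_force: 0.0
```

move_arm --motion '[{"x": 0,"y": 0,"z": 0,"yaw": 0},{"x": 0,"y": 0,"z": 0,"yaw": 0},{"x": 0,"y": 0,"z": 0,"yaw": 0},{"x": 0,"y": 0,"z": 0,"yaw": 0}]' --gripper -1

```text
clock: 7.78
eef_pos: [0.539, 0.3332, 0.0642]
tool_rot: [0.707, 0.707, 0.0, 0.0]
ft_force: [1.5, -0.3, 0.0]
grip_width: 0.0083
grasp_force: 58.6
```

move_arm --motion '[{"x": 0,"y": 0,"z": -0.5,"yaw": 0},{"x": 0,"y": 0,"z": -1.5,"yaw": 0},{"x": 0,"y": 0,"z": -4,"yaw": 0},{"x": 0,"y": 0,"z": -7,"yaw": 0},{"x": 0,"y": 0,"z": -11,"yaw": 0},{"x": 0,"y": 0,"z": -14,"yaw": 0},{"x": 0,"y": 0,"z": -16.5,"yaw": 0},{"x": 0,"y": 0,"z": -18,"yaw": 0},{"x": 0,"y": 0,"z": -18,"yaw": 0}]'

```text
clock: 8.9
eef_pos: [0.5393, 0.3337, 0.246]
tool_rot: [0.707, 0.707, 0.002, 0.0]
ft_force: [0.6, 0.9, -1.8]
grip_width: 0.008
grasp_force: 58.6
```

```bash
python3 - <<'E'
from h import *
go(.581,-.3455,.244,170)
E
```

```text
now [0.5393 0.3337 0.246 ] th 90.0 q [ 32. 122.] -> xyz cm [-67.92   4.16   0.2 ] yaw -80.0
```

move_arm --motion '[{"x": -1,"y": 0,"z": 0.2,"yaw": 0},{"x": -3,"y": 0,"z": 0.2,"yaw": -3},{"x": -6,"y": 0,"z": 0.2,"yaw": -7},{"x": -10,"y": 0.5,"z": 0.2,"yaw": -12},{"x": -14.5,"y": 0.9,"z": 0.2,"yaw": -17},{"x": -19,"y": 1.2,"z": 0.2,"yaw": -23},{"x": -23.5,"y": 1.5,"z": 0.2,"yaw": -29},{"x": -28,"y": 1.8,"z": 0.2,"yaw": -35},{"x": -32.5,"y": 2,"z": 0.2,"yaw": -41},{"x": -37,"y": 2.3,"z": 0.2,"yaw": -47},{"x": -41.5,"y": 2.6,"z": 0.2,"yaw": -53},{"x": -46,"y": 2.9,"z": 0.2,"yaw": -59},{"x": -50.5,"y": 3.1,"z": 0.2,"yaw": -65},{"x": -55,"y": 3.4,"z": 0.2,"yaw": -70},{"x": -59,"y": 3.7,"z": 0.2,"yaw": -74},{"x": -62.5,"y": 3.9,"z": 0.2,"yaw": -77},{"x": -65.5,"y": 4,"z": 0.2,"yaw": -79},{"x": -67.2,"y": 4.1,"z": 0.2,"yaw": -80},{"x": -67.9,"y": 4.2,"z": 0.2,"yaw": -80},{"x": -67.9,"y": 4.2,"z": 0.2,"yaw": -80}]'

```text
clock: 11.4
eef_pos: [0.58, -0.3459, 0.2407]
tool_rot: [0.088, 0.996, 0.001, -0.001]
ft_force: [0.4, 0.3, -1.8]
grip_width: 0.0083
grasp_force: 58.7
```

```bash
python3 - <<'E'
from h import *
go(.581,-.3455,.244,170)
m=bot.camera_model("wrist");np.savez("w4.npz",**m);im=bot.camera("wrist");cv2.imwrite("pics/w4.png",im)
for n in("mat","mug_center","tray","jar_center","tin_a_center","pail_center"):
    for d in bot.cut_out("wrist",n): print(n,round(d["score"],2),np.round(d["centre"]),d["mask"].sum())
E
```

```text
now [ 0.58   -0.3459  0.2407] th 169.9 q [-31. -21.] -> xyz cm [-0.09  0.05 -0.33] yaw -0.1
mat 0.68 [158. 301.] 1319
mug_center 0.73 [234. 250.] 14560
tray 0.72 [102. 332.] 19120
jar_center 0.52 [234. 338.] 170
tin_a_center 0.83 [141. 389.] 3753
pail_center 0.75 [ 75. 243.] 7247
pail_center 0.37 [231. 250.] 14362
```

View pics/w4.png

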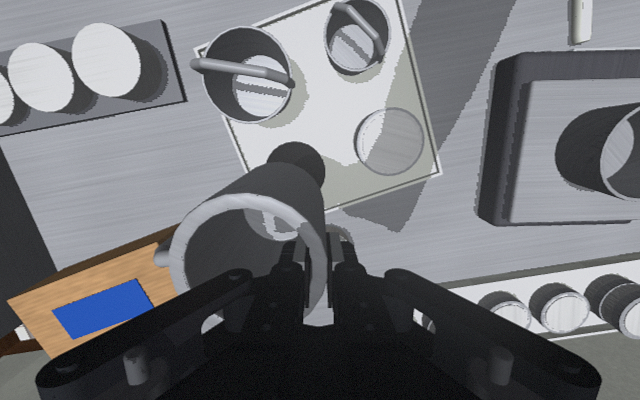

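The mug hangs upright at left-centre with its handle to the left (−y). The mat's visible edge is at (268,155), (298,141) and (326,172). The tin is at (390,140), the large pail's rim centre near (247,75) and the scale at right.

```bash
python3 - <<'E'
from h import *
from scipy.optimize import least_squares
m=dict(np.load("w4.npz"))
pts=np.array([ray(0,u,v,.007,m) for u,v in((268,156),(280,145),(298,141),(315,149),(324,163),(325,175))])
r=least_squares(lambda c:np.hypot(*(pts-c).T)-.045,[.575,-.379]);print("mat",r.x,np.round(r.fun,4))
tr=[np.round(ray(0,u,v,.014,m),4) for u,v in((404,0),(441,173),(194,47))];print("tray edge",tr)
a=np.linspace(0,6.28,80)
print("pail",ray(0,247,75,.089,m), ray(0,194,66,.125,m), ray(0,291,84,.125,m))
E
```

```text
mat [ 0.57302293 -0.37842376] [ 0.0001 -0.0006  0.0004  0.0001  0.     -0.0003]
tray edge [array([ 0.3827, -0.2008]), array([ 0.61  , -0.1691]), array([ 0.3885, -0.4747])]
pail [ 0.44839277 -0.39992262] [ 0.43913021 -0.44074781] [ 0.47097213 -0.35253375]
```

move_arm --motion '[{"x": 0.1,"y": 0.1,"z": 2,"yaw": 0},{"x": 0.1,"y": 0.1,"z": 5,"yaw": 0},{"x": 0.1,"y": 0.1,"z": 8.5,"yaw": 0},{"x": 0.1,"y": 0.1,"z": 12,"yaw": 0},{"x": 0.1,"y": 0.1,"z": 14.5,"yaw": 0},{"x": 0.1,"y": 0.1,"z": 16,"yaw": 0},{"x": 0.1,"y": 0.1,"z": 16.8,"yaw": 0},{"x": 0.1,"y": 0.1,"z": 17.3,"yaw": 0},{"x": 0.1,"y": 0.1,"z": 17.6,"yaw": 0},{"x": 0.1,"y": 0.1,"z": 17.8,"yaw": 0},{"x": 0.1,"y": 0.1,"z": 18,"yaw": 0},{"x": 0.1,"y": 0.1,"z": 18,"yaw": 0}]'

```text
clock: 13.25
eef_pos: [0.5798, -0.3447, 0.0618]
tool_rot: [0.087, 0.996, -0.0, 0.0]
ft_force: [0.2, 0.4, -2.3]
grip_width: 0.0086
grasp_force: 58.7
```

move_arm --motion '[{"x": 0,"y": 0,"z": 0.1,"yaw": 0},{"x": 0,"y": 0,"z": 0.15,"yaw": 0},{"x": 0,"y": 0,"z": 0.15,"yaw": 0}]'

```text
clock: 13.62
eef_pos: [0.5802, -0.3448, 0.0611]
tool_rot: [0.087, 0.996, -0.0, 0.001]
ft_force: [-0.5, 0.7, 1.9]
grip_width: 0.0083
grasp_force: 59.1
```

move_arm --motion '[{"x": 0,"y": 0,"z": 0,"yaw": 0},{"x": 0,"y": 0,"z": 0,"yaw": 0},{"x": 0,"y": 0,"z": 0,"yaw": 0},{"x": 0,"y": 0,"z": -1.5,"yaw": 0},{"x": 0,"y": 0,"z": -5,"yaw": 0},{"x": 0,"y": 0,"z": -10,"yaw": 0},{"x": 0,"y": 0,"z": -15,"yaw": 0},{"x": 0,"y": 0,"z": -20,"yaw": 0},{"x": 0,"y": 0,"z": -20,"yaw": 0}]' --gripper -0.43

```text
clock: 14.75
eef_pos: [0.582, -0.346, 0.2678]
tool_rot: [0.087, 0.996, -0.003, 0.006]
ft_force: [-0.1, 0.4, -0.6]
grip_width: 0.0245
grasp_force: 0.0
```

```bash
python3 - <<'E'
from h import *
m=bot.camera_model("wrist");np.savez("w5.npz",**m);im=bot.camera("wrist");cv2.imwrite("pics/w5.png",im)
d=bot.cut_out("wrist","mug_center")[0];print(d["score"],d["centre"])
t=bot.camera("top");cv2.imwrite("pics/t5.png",t)
go(.59,-.05,.27,170)
E
```

```text
0.62 [103.0, 330.8]
now [ 0.5795 -0.3446  0.26  ] th 170.0 q [-31. -21.] -> xyz cm [ 4.09 29.19 -1.  ] yaw -0.0
```

View pics/w5.png

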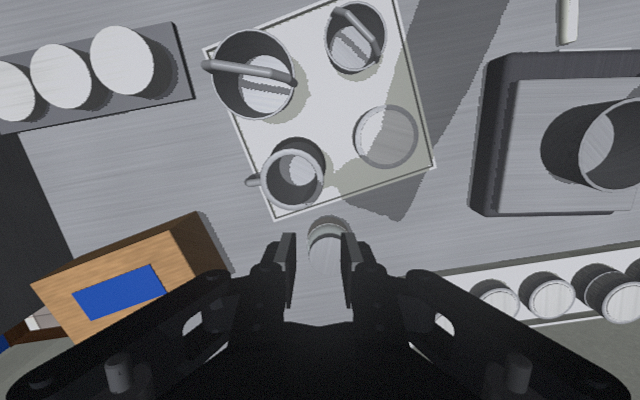

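The mug stands upright on the mat at (291,180), its handle clear of everything. Next, the pan.

```bash
python3 - <<'E'
from h import *
m=dict(np.load("w5.npz"))
print("mug",ray(0,293,180,.119,m)," pail",ray(0,254,74,.089,m),"bail",ray(0,204,66,.12,m),ray(0,292,77,.12,m),ray(0,248,71,.134,m))
go(.62,.04,.29,140)
E
```

```text
mug [ 0.57362702 -0.37446848]  pail [ 0.44782035 -0.39844993] bail [ 0.4368671  -0.44306379] [ 0.46358128 -0.35343421] [ 0.45250163 -0.39549475]
now [ 0.5795 -0.3446  0.26  ] th 170.0 q [-31. -21.] -> xyz cm [ 2.7  38.57 -3.  ] yaw 30.0
```

move_arm --motion '[{"x": 0,"y": 3,"z": -3,"yaw": 4},{"x": 1,"y": 8,"z": -3,"yaw": 8},{"x": 1.5,"y": 14,"z": -3,"yaw": 12},{"x": 2,"y": 20,"z": -3,"yaw": 17},{"x": 2.5,"y": 26,"z": -3,"yaw": 22},{"x": 2.7,"y": 32,"z": -3,"yaw": 26},{"x": 2.7,"y": 36,"z": -3,"yaw": 29},{"x": 2.7,"y": 38.6,"z": -3,"yaw": 30},{"x": 2.7,"y": 38.6,"z": -3,"yaw": 30},{"x": 2.7,"y": 38.6,"z": -3,"yaw": 30}]'

```text
clock: 16.15
eef_pos: [0.6196, 0.0395, 0.289]
tool_rot: [0.342, 0.94, -0.001, -0.001]
ft_force: [0.8, 0.7, -0.4]
grip_width: 0.0242
grasp_force: 0.0
```

```bash
python3 - <<'E'
from h import *
m=bot.camera_model("wrist");np.savez("w6.npz",**m);im=bot.camera("wrist");cv2.imwrite("pics/w6.png",im)
P=[];
for n in("pan_center","pan_grip","scale"):
    for d in bot.cut_out("wrist",n): print(n,round(d["score"],2),np.round(d["centre"]),d["mask"].sum())
    if n=="pan_center": np.save("panmask.npy",bot.cut_out("wrist",n)[0]["mask"])
print(bot.get_obs()["eef_pos"])
E
```

```text
pan_center 0.88 [188. 278.] 6706
pan_grip 0.75 [189. 277.] 6554
pan_grip 0.43 [320. 193.] 181
pan_grip 0.3 [309. 103.] 3194
scale 0.73 [162. 298.] 11854
[0.62016163 0.03896118 0.2903227 ]
```

```bash
cat >> h.py <<'E'
from scipy.optimize import minimize
def hull(im,P,m): cv2.fillConvexPoly(im,cv2.convexHull(np.int32(np.round(proj(0,P,m)*16))),1,8,4)
def ring(x,y,r,z):
    a=np.linspace(0,2*np.pi,48,endpoint=False);return np.c_[x+r*np.cos(a),y+r*np.sin(a),0*a+z]
def pan(p,m,z0):
    im=np.zeros((400,640),np.uint8);x,y,t=p;hull(im,np.r_[ring(x,y,.05,z0+.062),ring(x,y,.045,z0)],m)
    d=np.array([np.cos(t),np.sin(t)]);n=np.array([-d[1],d[0]])
    B=[np.r_[[x,y]+d*r+n*s,z0+z] for r in(.045,.147) for s in(-.008,.008) for z in(.047,.057)]
    hull(im,np.array(B),m);return im>0
def iou(a,b,ok): return (a&b&ok).sum()/max(1,((a|b)&ok).sum())
def fit(model,p0,mask,ok):
    f=lambda p:-iou(model(p),mask,ok);p0=np.array(p0)
    S=np.vstack([p0]+[p0+d for d in np.diag([.012,.012,.15][:len(p0)])])
    r=minimize(f,p0,method="Nelder-Mead",options=dict(initial_simplex=S,xatol=1e-4,fatol=1e-5));return r.x,-r.fun
E
python3 - <<'E'
from h import *
m=dict(np.load("w6.npz"));mk=np.load("panmask.npy");im=cv2.imread("pics/w6.png")
ys,xs=np.nonzero(mk);print(xs.min(),xs.max(),ys.min(),ys.max())
ok=np.ones_like(mk);ok[225:]=False
x,s=fit(lambda p:pan(p,m,.08),[.595,-.018,np.radians(130)],mk,ok);print(x,np.degrees(x[2]),s)
a=cv2.findContours(pan(x,m,.08).astype(np.uint8),0,1)[0];b=cv2.findContours(mk.astype(np.uint8),0,1)[0]
cv2.drawContours(im,a,-1,(0,0,255),1);cv2.drawContours(im,b,-1,(0,255,0),1);cv2.imwrite("pics/w6o.png",im)
E
```

```text
228 310 69 237
[ 0.59517599 -0.01777038  2.24589834] 128.68049604456326 0.9675039246467818
```

View pics/w6o.png

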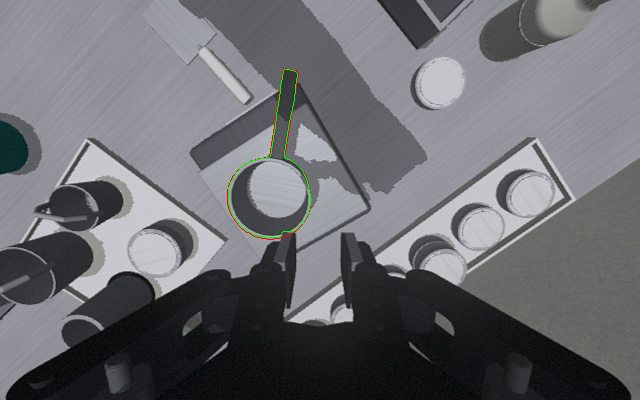

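The overlay fits the pan and its handle very well. Pan axis (0.595, −0.018), handle azimuth 128.7°.

```bash
python3 - <<'E'
from h import *
go(.5402,.0509,.082,128.7)
E
```

```text
now [0.6202 0.039  0.2903] th 139.9 q [ 4. 44.] -> xyz cm [ 6.89 -4.24 20.83] yaw 11.2
```

move_arm --motion '[{"x": 2.5,"y": -1.5,"z": 1,"yaw": 4},{"x": 5,"y": -3,"z": 3,"yaw": 8},{"x": 6.9,"y": -4.2,"z": 6,"yaw": 11.2},{"x": 6.9,"y": -4.2,"z": 10,"yaw": 11.2},{"x": 6.9,"y": -4.2,"z": 14,"yaw": 11.2},{"x": 6.9,"y": -4.2,"z": 17,"yaw": 11.2},{"x": 6.9,"y": -4.2,"z": 19,"yaw": 11.2},{"x": 6.9,"y": -4.2,"z": 20,"yaw": 11.2},{"x": 6.9,"y": -4.2,"z": 20.8,"yaw": 11.2},{"x": 6.9,"y": -4.2,"z": 20.8,"yaw": 11.2}]' --gripper -0.06

```text
clock: 17.65
eef_pos: [0.5404, 0.0522, 0.0824]
tool_rot: [0.432, 0.902, -0.0, 0.0]
ft_force: [-0.0, -0.1, 0.2]
grip_width: 0.04
grasp_force: 0.0
```

move_arm --motion '[{"x": 0,"y": 0,"z": 0,"yaw": 0},{"x": 0,"y": 0,"z": 0,"yaw": 0},{"x": 0,"y": 0,"z": 0,"yaw": 0},{"x": 0,"y": 0,"z": 0,"yaw": 0},{"x": 0,"y": 0,"z": 0,"yaw": 0}]' --gripper -1

```text
clock: 18.27
eef_pos: [0.5408, 0.0526, 0.083]
tool_rot: [0.432, 0.902, 0.0, 0.0]
ft_force: [-0.9, 0.8, 5.4]
grip_width: 0.0147
grasp_force: 58.9
```

move_arm --motion '[{"x": 0,"y": 0,"z": -0.3,"yaw": 0},{"x": 0,"y": 0,"z": -0.8,"yaw": 0},{"x": 0,"y": 0,"z": -1.5,"yaw": 0},{"x": 0,"y": 0,"z": -2.5,"yaw": 0},{"x": 0,"y": 0,"z": -4,"yaw": 0},{"x": 0,"y": 0,"z": -5,"yaw": 0},{"x": 0,"y": 0,"z": -5,"yaw": 0}]'

```text
clock: 19.15
eef_pos: [0.5415, 0.0524, 0.1338]
tool_rot: [0.432, 0.902, 0.001, 0.001]
ft_force: [-1.0, -0.1, -2.1]
grip_width: 0.0145
grasp_force: 58.6
```

```bash
cat >> h.py <<'E'
def pan3(cam,p,z0,tilt,rg):
    """pan silhouette in a fixed camera; droop 'tilt' about horizontal axis through grip point at radius rg"""
    m=bot.camera_model(cam);im=np.zeros((400,640),np.uint8);x,y,t=p;c,s=np.cos(tilt),np.sin(tilt)
    def W(L):
        L=np.array(L,float);u=L[:,0]-rg;w=L[:,2]-.052;L=np.c_[rg+c*u-s*w,L[:,1],.052+s*u+c*w]
        return np.c_[x+np.cos(t)*L[:,0]-np.sin(t)*L[:,1],y+np.sin(t)*L[:,0]+np.cos(t)*L[:,1],z0+L[:,2]]
    hull(im,W(np.r_[ring(0,0,.05,.062),ring(0,0,.045,0)]),m)
    hull(im,W([(r,a,z) for r in(.045,.147) for a in(-.008,.008) for z in(.047,.057)]),m);return im>0
def pantilt(cams=("scene","top")):
    o=bot.get_obs();q=o["tool_rot"];t=2*np.arctan2(q[1],q[0]);print("tcp",np.round(o["eef_pos"],4),"th",np.degrees(t),"f",np.round(o["ft_force"],1),o["grip_width"])
    M={}
    for cam in cams:
        im=bot.camera(cam);cv2.imwrite(f"pics/{cam}_{int(o['clock']*100)}.png",im)
        D=bot.cut_out(cam,"pan_center");print(cam,[(round(d["score"],2),np.round(d["centre"]).tolist(),int(d["mask"].sum())) for d in D])
        if D: M[cam]=D[0]["mask"]
    return o["eef_pos"],t,M
E
python3 - <<'E'
from h import *
e,t,M=pantilt()
z0=.08+e[2]-.083
print("z0 if level",z0)
rg=.0889
for cam,mk in M.items():
    H=pan3(cam,[e[0]-rg*np.cos(t),e[1]-rg*np.sin(t),t],z0,0,rg)
    R=[]
    for ti in np.radians(np.arange(-8,15,2)): R.append((round(np.degrees(ti)),round(iou(pan3(cam,[e[0]-rg*np.cos(t),e[1]-rg*np.sin(t),t],z0,ti,rg),mk,np.ones_like(mk)),3)))
    print(cam,R,"cent pred",np.argwhere(H).mean(0),"mask",np.argwhere(mk).mean(0))
E
```

```text
tcp [0.5415 0.0524 0.1338] th 128.79941631799667 f [-1.  -0.1 -2.1] 0.014472530333274952
scene [(0.6, [210.0, 314.0], 849)]
top [(0.67, [165.0, 323.0], 564)]
z0 if level 0.13084259812722843
scene [(-8, np.float64(0.739)), (-6, np.float64(0.749)), (-4, np.float64(0.749)), (-2, np.float64(0.747)), (0, np.float64(0.753)), (2, np.float64(0.748)), (4, np.float64(0.724)), (6, np.float64(0.716)), (8, np.float64(0.694)), (10, np.float64(0.672)), (12, np.float64(0.65)), (14, np.float64(0.626))] cent pred [213.30319149 317.02748227] mask [213.43227326 312.63015312]
top [(-8, np.float64(0.57)), (-6, np.float64(0.578)), (-4, np.float64(0.582)), (-2, np.float64(0.577)), (0, np.float64(0.58)), (2, np.float64(0.578)), (4, np.float64(0.586)), (6, np.float64(0.583)), (8, np.float64(0.569)), (10, np.float64(0.559)), (12, np.float64(0.551)), (14, np.float64(0.524))] cent pred [165.77263374 315.24176955] mask [161.67021277 322.19680851]
```

```bash
python3 - <<'E'
from h import *
# independent dock check from the wrist view w1 by inner floor mask is skipped; use fit
go(.4212,.3199,.193,183.7)
E
```

```text
now [0.5399 0.0523 0.1317] th 128.8 q [ 6. 57.] -> xyz cm [28.3   7.52 -6.13] yaw -54.9
```

move_arm --motion '[{"x": 0,"y": 0,"z": -1.5,"yaw": 0},{"x": 0.5,"y": 0,"z": -3,"yaw": 0},{"x": 1.5,"y": 0.3,"z": -4.5,"yaw": -2},{"x": 3.5,"y": 0.8,"z": -6,"yaw": -5},{"x": 6,"y": 1.5,"z": -6.1,"yaw": -9},{"x": 8.5,"y": 2.2,"z": -6.1,"yaw": -14},{"x": 11,"y": 2.9,"z": -6.1,"yaw": -19},{"x": 13.5,"y": 3.6,"z": -6.1,"yaw": -24},{"x": 16,"y": 4.2,"z": -6.1,"yaw": -29},{"x": 18.5,"y": 4.9,"z": -6.1,"yaw": -34},{"x": 21,"y": 5.6,"z": -6.1,"yaw": -39},{"x": 23,"y": 6.1,"z": -6.1,"yaw": -43},{"x": 25,"y": 6.6,"z": -6.1,"yaw": -47},{"x": 26.5,"y": 7,"z": -6.1,"yaw": -50},{"x": 27.6,"y": 7.3,"z": -6.1,"yaw": -53},{"x": 28.2,"y": 7.5,"z": -6.1,"yaw": -54.6},{"x": 28.3,"y": 7.5,"z": -6.1,"yaw": -54.9},{"x": 28.3,"y": 7.5,"z": -6.1,"yaw": -54.9}]'

```text
clock: 21.6
eef_pos: [0.4217, 0.3194, 0.1932]
tool_rot: [-0.032, 0.999, -0.0, -0.0]
ft_force: [0.2, 0.0, -2.7]
grip_width: 0.0147
grasp_force: 58.6
```

```bash
python3 - <<'E'
from h import *
e,t,M=pantilt()
rg=.0889
for cam,mk in M.items():
    ys,xs=np.nonzero(mk)
    R=[]
    for ti in np.radians(np.arange(-12,21,4)):
        H=pan3(cam,[e[0]-rg*np.cos(t),e[1]-rg*np.sin(t),t],.08+e[2]-.083,ti,rg)
        R.append((round(np.degrees(ti)),round((H&mk).sum()/mk.sum(),3),round(iou(H,mk,np.ones_like(mk)),3)))
    print(cam,R)
    ys2,xs2=np.nonzero(pan3(cam,[e[0]-rg*np.cos(t),e[1]-rg*np.sin(t),t],.08+e[2]-.083,0,rg));print("box mask",xs.min(),xs.max(),ys.min(),ys.max()," pred",xs2.min(),xs2.max(),ys2.min(),ys2.max())
go(.4212,.3199,.193,183.7)
E
```

```text
tcp [0.4217 0.3194 0.1932] th 183.66105543437894 f [ 0.2  0.  -2.7] 0.014710958852579548
scene [(0.73, [231.0, 424.0], 1109)]
top [(0.83, [184.0, 219.0], 727)]
scene [(-12, np.float64(0.95), np.float64(0.806)), (-8, np.float64(0.975), np.float64(0.836)), (-4, np.float64(0.989), np.float64(0.86)), (0, np.float64(0.99), np.float64(0.857)), (4, np.float64(0.987), np.float64(0.865)), (8, np.float64(0.972), np.float64(0.851)), (12, np.float64(0.952), np.float64(0.835)), (16, np.float64(0.933), np.float64(0.817)), (20, np.float64(0.92), np.float64(0.817))]
box mask 405 438 203 253  pred 405 443 194 254
top [(-12, np.float64(0.913), np.float64(0.563)), (-8, np.float64(0.944), np.float64(0.595)), (-4, np.float64(0.97), np.float64(0.62)), (0, np.float64(0.988), np.float64(0.64)), (4, np.float64(0.967), np.float64(0.624)), (8, np.float64(0.926), np.float64(0.584)), (12, np.float64(0.879), np.float64(0.541)), (16, np.float64(0.835), np.float64(0.505)), (20, np.float64(0.777), np.float64(0.459))]
box mask 198 232 169 200  pred 197 231 169 231
now [0.4218 0.3194 0.1933] th 183.6 q [37. 33.] -> xyz cm [0.05 0.05 0.03] yaw -0.1
```

move_arm --motion '[{"x": 0,"y": 0,"z": 1.5,"yaw": 0},{"x": 0,"y": 0,"z": 4,"yaw": 0},{"x": 0,"y": 0,"z": 7,"yaw": 0},{"x": 0,"y": 0,"z": 10,"yaw": 0},{"x": 0,"y": 0,"z": 12.5,"yaw": 0},{"x": 0,"y": 0,"z": 14.5,"yaw": 0},{"x": 0,"y": 0,"z": 16,"yaw": 0},{"x": 0,"y": 0,"z": 16.8,"yaw": 0},{"x": 0,"y": 0,"z": 17.2,"yaw": 0},{"x": 0,"y": 0,"z": 17.4,"yaw": 0},{"x": 0,"y": 0,"z": 17.6,"yaw": 0},{"x": 0,"y": 0,"z": 17.6,"yaw": 0}]'

```text
clock: 23.3
eef_pos: [0.4217, 0.32, 0.0176]
tool_rot: [-0.032, 0.999, 0.0, 0.0]
ft_force: [-0.1, 0.1, -3.3]
grip_width: 0.0146
grasp_force: 58.6
```

move_arm --motion '[{"x": 0,"y": 0,"z": 0.1,"yaw": 0},{"x": 0,"y": 0,"z": 0.2,"yaw": 0},{"x": 0,"y": 0,"z": 0.3,"yaw": 0},{"x": 0,"y": 0,"z": 0.35,"yaw": 0},{"x": 0,"y": 0,"z": 0.35,"yaw": 0}]'

```text
clock: 23.92
eef_pos: [0.4214, 0.3199, 0.0139]
tool_rot: [-0.032, 0.999, 0.0, -0.0]
ft_force: [-1.1, 0.4, -1.5]
grip_width: 0.0146
grasp_force: 58.9
```

move_arm --motion '[{"x": 0,"y": 0,"z": 0.1,"yaw": 0},{"x": 0,"y": 0,"z": 0.1,"yaw": 0},{"x": 0,"y": 0,"z": 0.1,"yaw": 0}]'

```text
clock: 24.3
eef_pos: [0.4216, 0.32, 0.0133]
tool_rot: [-0.032, 0.999, 0.0, 0.0]
ft_force: [-3.2, -0.6, 5.9]
grip_width: 0.0147
grasp_force: 59.6
```

move_arm --motion '[{"x": 0,"y": 0,"z": 0,"yaw": 0},{"x": 0,"y": 0,"z": 0,"yaw": 0},{"x": 0,"y": 0,"z": 0,"yaw": 0},{"x": 0,"y": 0,"z": -1.5,"yaw": 0},{"x": 0,"y": 0,"z": -5,"yaw": 0},{"x": 0,"y": 0,"z": -10,"yaw": 0},{"x": 0,"y": 0,"z": -16,"yaw": 0},{"x": 0,"y": 0,"z": -22,"yaw": 0},{"x": 0,"y": 0,"z": -26,"yaw": 0},{"x": 0,"y": 0,"z": -26,"yaw": 0}]' --gripper -0.2

```text
clock: 25.55
eef_pos: [0.4233, 0.3212, 0.2782]
tool_rot: [-0.032, 0.999, 0.003, 0.004]
ft_force: [0.3, -0.3, -0.7]
grip_width: 0.0343
grasp_force: 0.0
```

```bash
python3 - <<'E'
from h import *
e,t,M=pantilt(("scene","top"))
for cam,mk in M.items():
    x,s=fit(lambda p:pan3(cam,p,.01,0,.0889),[.5099,.3256,np.radians(183.7)],mk,np.ones_like(mk));print(cam,np.round(x,4),np.degrees(x[2]),s)
# pail area target for look
go(.52,-.39,.30,200)
E
```

```text
tcp [0.4233 0.3212 0.2782] th 183.69870166931355 f [ 0.3 -0.3 -0.7] 0.03425854598259634
scene [(0.78, [255.0, 416.0], 827)]
top [(0.81, [198.0, 232.0], 596)]
scene [0.5039 0.322  3.2055] 183.66289989060687 0.8076171875
top [0.5128 0.3261 3.2258] 184.82617957766166 0.6922183507549361
now [0.4208 0.3193 0.2715] th 183.7 q [37. 33.] -> xyz cm [ -5.33 -71.42  -2.85] yaw -16.3
```

```bash
python3 - <<'E'
from h import *
go(.471,-.322,.272,253.4)
E
```

```text
now [0.4208 0.3193 0.2715] th 183.7 q [37. 33.] -> xyz cm [-8.800e-01 -6.432e+01 -5.000e-02] yaw -69.7
```

move_arm --motion '[{"x": -0.1,"y": -5,"z": 0,"yaw": -3},{"x": -0.2,"y": -10,"z": 0,"yaw": -8},{"x": -0.3,"y": -15,"z": 0,"yaw": -14},{"x": -0.4,"y": -20,"z": 0,"yaw": -20},{"x": -0.5,"y": -25,"z": 0,"yaw": -26},{"x": -0.6,"y": -30,"z": 0,"yaw": -32},{"x": -0.7,"y": -35,"z": 0,"yaw": -38},{"x": -0.8,"y": -40,"z": 0,"yaw": -44},{"x": -0.9,"y": -45,"z": 0,"yaw": -50},{"x": -0.9,"y": -50,"z": 0,"yaw": -56},{"x": -0.9,"y": -55,"z": 0,"yaw": -62},{"x": -0.9,"y": -60,"z": 0,"yaw": -67},{"x": -0.9,"y": -63.5,"z": 0,"yaw": -69.7},{"x": -0.9,"y": -64.3,"z": 0,"yaw": -69.7},{"x": -0.9,"y": -64.3,"z": 0,"yaw": -69.7},{"x": -0.9,"y": -64.3,"z": 0,"yaw": -69.7}]'

```text
clock: 27.75
eef_pos: [0.4719, -0.3199, 0.2726]
tool_rot: [-0.598, 0.801, 0.001, -0.0]
ft_force: [-1.0, -0.2, 0.7]
grip_width: 0.0339
grasp_force: 0.0
```

```bash
python3 - <<'E'
from h import *
m=bot.camera_model("wrist");np.savez("w7.npz",**m);im=bot.camera("wrist");cv2.imwrite("pics/w7.png",im)
print(bot.get_obs()["eef_pos"],proj(0,[[.448,-.399,.089],[.448,-.399,.134],[.437,-.443,.12],[.4636,-.353,.12]],m))
for n in("pail_center","pail_grip","small_pail_center"):
    D=bot.cut_out("wrist",n)
    for d in D: print(n,round(d["score"],2),np.round(d["centre"]),d["mask"].sum(),[int(v) for a in np.nonzero(d["mask"]) for v in(a.min(),a.max())])
    if n=="pail_center": np.save("pailm.npy",np.array([d["mask"] for d in D]))
E
```

```text
[ 0.4720269  -0.31987702  0.27289424] [[316.72166483 110.54965125]
 [316.616047   108.37142944]
 [314.79765311  64.86202392]
 [315.06427989 152.98748529]]
pail_center 0.74 [117. 472.] 6217 [72, 158, 419, 516]
pail_center 0.7 [109. 310.] 5406 [62, 151, 275, 355]
pail_center 0.62 [ 16. 437.] 3338 [0, 46, 397, 495]
pail_grip 0.9 [ 20. 438.] 3286 [0, 45, 398, 494]
pail_grip 0.65 [107. 316.] 5362 [62, 151, 276, 355]
pail_grip 0.56 [113. 471.] 6330 [71, 158, 419, 516]
small_pail_center 0.64 [193. 359.] 2348 [168, 221, 330, 385]
```

```bash
python3 - <<'E'
from h import *
m=dict(np.load("w7.npz"));mk=np.load("pailm.npy")[1];im=cv2.imread("pics/w7.png",0)
def pl(p):
    i=np.zeros((400,640),np.uint8);hull(i,np.r_[ring(p[0],p[1],.05,.089),ring(p[0],p[1],.042,.004)],m);return i>0
print(fit(pl,[.448,-.399],mk,np.ones_like(mk)))
for r in range(68,152,6): print(r,im[r,290:346:2])
E
```

```text
(array([ 0.44946658, -0.40081834]), np.float64(0.95276008492569))
68 [157 158 159 155 191 182 178 199 142 123  97  88 122 127 127 100 108 139
 192 178 171 196 204 205 202 203 202 202]
74 [195 187 129  63  63  64  65  64  65  67  63  95 126 133 123  96  61  64
  65  65  64  62  59  97 188 174 204 203]
80 [ 60  64  65  62  66  62  64  63  65  66  64 126 150 185 145 100  62  65
  64  67  64  64  65  69  66  63  69 170]
86 [ 67  63  64  64  66  67  65  61  94 117 121 120 150 184 138 106 117 111
  68  64  66  66  66  70  66  69  64  67]
92 [ 68  67  66  61 165 203 205 205 203 202 185 122 156 185 138 141 203 205
 205 196 111 119  95  67  68  67  70  64]
98 [ 68  57 187 203 200 200 205 200 201 203 161 127 159 178 136 168 203 201
 201 200 199 201 202 159  98  64  68  70]
104 [ 69 204 203 203 199 203 206 201 203 201 156 131 165 175 132 173 201 201
 203 198 199 199 199 199 197 157  65  71]
110 [162 199 200 201 199 204 201 201 202 204 159 135 169 165 128 170 201 202
 201 198 202 199 196 198 200 201 119  77]
116 [130 199 199 198 197 202 202 197 202 203 103 135 177 161 126 175 203 201
 201 199 198 197 200 196 199 199  84  74]
122 [ 79 160 203 201 195 201 199 198 202 201 162 141 183 157 120 186 204 202
 201 201 198 200 202 194 198 139  79  79]
128 [ 81  80  82 185 197 200 195 196 202 203 114 141 187 152 111 206 201 199
 201 198 198 200 203 169  79  83  83  79]
134 [ 84  87  87  85  86  85 181 199 199 202 105 142 174 148 117 201 203 201
 199 201 175  90  82  86  82  83  83 104]
140 [169 185  77  87  85  89  86  90  91  89  87 109 113 109  89  88  90  87
  86  86  91  87  85  84 116 181 186 206]
146 [205 202 157 159 159 173 195 116  76  83  84 112 112 108  88  90  86  83
 101 169 192 159 180 204 205 206 205 205]
```

```bash
python3 - <<'E'
from h import *
m=dict(np.load("w7.npz"))
for r in(80,107,134): print(ray(0,315.5,r,.137,m))
print(ray(0,316.5,107,.134,m)); o=bot.get_obs();print(o["eef_pos"])
go(.4483,-.400,.086,253.4)
E
```

```text
[ 0.44119692 -0.42589685]
[ 0.44877849 -0.40049317]
[ 0.45672702 -0.37385994]
[ 0.44772173 -0.40037069]
[ 0.47220021 -0.32024982  0.27323146]
now [ 0.4722 -0.3202  0.2732] th 253.5 q [ -34. -108.] -> xyz cm [ 8.33  0.02 18.72] yaw 0.1
```

move_arm --motion '[{"x": 3,"y": 0,"z": 1,"yaw": 0},{"x": 6,"y": 0,"z": 3,"yaw": 0},{"x": 8.4,"y": 0,"z": 6,"yaw": 0},{"x": 8.4,"y": 0,"z": 10,"yaw": 0},{"x": 8.4,"y": 0,"z": 13,"yaw": 0},{"x": 8.4,"y": 0,"z": 15.5,"yaw": 0},{"x": 8.4,"y": 0,"z": 17.2,"yaw": 0},{"x": 8.4,"y": 0,"z": 18.3,"yaw": 0},{"x": 8.4,"y": 0,"z": 19,"yaw": 0},{"x": 8.4,"y": 0,"z": 19,"yaw": 0}]'

```text
clock: 29.2
eef_pos: [0.448, -0.4016, 0.0828]
tool_rot: [-0.598, 0.802, 0.0, -0.0]
ft_force: [0.1, -0.4, 0.7]
grip_width: 0.0341
grasp_force: 0.0
```

move_arm --motion '[{"x": 0,"y": 0,"z": 0,"yaw": 0},{"x": 0,"y": 0,"z": 0,"yaw": 0},{"x": 0,"y": 0,"z": 0,"yaw": 0},{"x": 0,"y": 0,"z": 0,"yaw": 0},{"x": 0,"y": 0,"z": 0,"yaw": 0}]' --gripper -1

```text
clock: 29.82
eef_pos: [0.4489, -0.4021, 0.0837]
tool_rot: [-0.598, 0.802, -0.001, 0.001]
ft_force: [3.1, 0.6, 4.3]
grip_width: 0.0077
grasp_force: 58.7
```

The fingers read 7.7 mm on a 10 mm bar with an upward push, so the grip is on the bar's upper half. I'll re-grip about 16 mm deeper.

move_arm --motion '[{"x": 0,"y": 0,"z": 0,"yaw": 0},{"x": 0,"y": 0,"z": 0,"yaw": 0},{"x": 0,"y": 0,"z": 0.5,"yaw": 0},{"x": 0,"y": 0,"z": 1,"yaw": 0},{"x": 0,"y": 0,"z": 1.6,"yaw": 0},{"x": 0,"y": 0,"z": 1.6,"yaw": 0}]' --gripper -0.2

```text
clock: 30.58
eef_pos: [0.4474, -0.4012, 0.0658]
tool_rot: [-0.598, 0.802, 0.001, -0.0]
ft_force: [0.5, -0.3, -0.5]
grip_width: 0.0344
grasp_force: 0.0
```

move_arm --motion '[{"x": 0,"y": 0,"z": 0,"yaw": 0},{"x": 0,"y": 0,"z": 0,"yaw": 0},{"x": 0,"y": 0,"z": 0,"yaw": 0},{"x": 0,"y": 0,"z": 0,"yaw": 0},{"x": 0,"y": 0,"z": 0,"yaw": 0}]' --gripper -1

```text
clock: 31.2
eef_pos: [0.4484, -0.4019, 0.0671]
tool_rot: [-0.598, 0.802, -0.0, 0.0]
ft_force: [1.7, -0.3, 0.2]
grip_width: 0.0085
grasp_force: 58.4
```

move_arm --motion '[{"x": 0,"y": 0,"z": -0.4,"yaw": 0},{"x": 0,"y": 0,"z": -1.2,"yaw": 0},{"x": 0,"y": 0,"z": -2.5,"yaw": 0},{"x": 0,"y": 0,"z": -4.5,"yaw": 0},{"x": 0,"y": 0,"z": -7,"yaw": 0},{"x": 0,"y": 0,"z": -10,"yaw": 0},{"x": 0,"y": 0,"z": -13,"yaw": 0},{"x": 0,"y": 0,"z": -15.3,"yaw": 0},{"x": 0,"y": 0,"z": -16.5,"yaw": 0},{"x": 0,"y": 0,"z": -17,"yaw": 0},{"x": 0,"y": 0,"z": -17,"yaw": 0}]'

```text
clock: 32.58
eef_pos: [0.4478, -0.4016, 0.2364]
tool_rot: [-0.598, 0.802, 0.0, -0.0]
ft_force: [-0.5, -0.6, -4.3]
grip_width: 0.008
grasp_force: 58.4
```

```bash
ls pics; python3 - <<'E'
from h import *
im=cv2.imread("pics/top_2555.png",0)
print("rect region"); 
for r in range(140,206,5): print(r,im[r,286:352:3])
E
```

```text
a.png
b.png
scene0.png
scene_1914.png
scene_2160.png
scene_2555.png
t5.png
top0.png
top_1914.png
top_2160.png
top_2555.png
w1.png
w1o.png
w2.png
w2o.png
w3.png
w3r.png
w4.png
w5.png
w6.png
w6o.png
w7.png
rect region
140 [133 131 133 131 134 135 134 132 129 129 128 130 131 132 129 128 130 129
 131 129 129 129]
145 [131 132 131 134 128 138 138 141 143 140 123 119  91  71  67  84 107 115
 123 137 133 129]
150 [127 126 128 120 145 136 139 136 136 135 136 138 140 137 140 138 137 139
 136 134 122 133]
155 [126 125 123 107 136 136 137 136 138 137 138 140 138 139 140 139 140 137
 138 138  69 131]
160 [127 127 127  92 141 140 141 141 139 140 142 140 142 140 140 138 141 137
 138 140  72 130]
165 [129 127 130 132 140 140 139 140 139 141 140 143 143 144 143 144 143 144
 144 146 100 128]
170 [128 128 118 147 142 141 141 141 144 141 142 144 142 143 143 141 144 142
 142 138 135 125]
175 [127 126  90 143 141 141 141 139 140 141 139 141 141 137 139 140 141 141
 141 115 128 127]
180 [129 129  90 143 145 144 147 143 142 141 141 140 139 140 141 139 139 140
 138  55 128 126]
185 [127 130 131 144 144 144 143 141 141 141 141 140 141 142 141 143 143 143
 147  83 127 128]
190 [126 116  80  82  81  79  67  65  67  83 102 121 137 149 148 145 145 145
 149 108 123 124]
195 [128 118  81  81  79  83  81  81  83  82  79  83  79  82  81  83  80  84
  80 133 128 128]
200 [129 128  69  52  81  75  88  79  64  62  68  74  79  80  81  84  82  82
  70 129 126 126]
205 [129 130 129 129 130 128 126 130 131 132 127 116 120 105  81  70  79  47
  90 128 131 130]
```

```bash
python3 - <<'E'
from h import *
im=cv2.imread("pics/top_2555.png",0);m=bot.camera_model("top")
def q(p,m=m,a=.085,b=.09):
    i=np.zeros((400,640),np.uint8);c,s=np.cos(p[2]),np.sin(p[2])
    hull(i,np.array([[p[0]+c*u-s*v,p[1]+s*u+c*v,.08] for u in(-a,a) for v in(-b,b)]),m);return i>0
b=cv2.GaussianBlur(im,(3,3),0);t=((b>134)).astype(np.uint8);t[:143]=0;t[200:]=0;t[:,:285]=0;t[:,350:]=0
t=cv2.morphologyEx(t,cv2.MORPH_OPEN,np.ones((3,3)));n,l,s,_=cv2.connectedComponentsWithStats(t);k=1+s[1:,4].argmax();t=l==k;print(s[k])
t=cv2.morphologyEx(t.astype(np.uint8),cv2.MORPH_CLOSE,np.ones((9,9)))>0
x,sc=fit(q,[.604,-.017,-.14],t,np.ones_like(t));print("top",x,np.degrees(x[2]),sc)
# wrist w6: plate edges, check with gradient: mean brightness jump along outline
for name in("w6","w5"):
    mm=dict(np.load(name+".npz"));g=cv2.imread(f"pics/{name}.png",0);print(name,proj(0,[[x[0]+np.cos(x[2])*u-np.sin(x[2])*v,x[1]+np.sin(x[2])*u+np.cos(x[2])*v,.08] for u,v in((-.085,-.09),(-.085,.09),(.085,.09),(.085,-.09))],mm).round(1).tolist())
go(x[0],x[1],.236,253.4)
E
```

```text
[ 293  144   52   48 2035]
top [ 0.60860786 -0.01425447 -0.14244173] -8.161309754788492 0.8648533786655334
w6 [[196.7, 176.7], [305.9, 104.9], [369.4, 211.0], [265.9, 270.6]]
w5 [[516.7, 83.9], [668.6, 78.8], [630.5, 214.0], [496.9, 217.7]]
now [ 0.4478 -0.4016  0.2364] th 253.4 q [ -42. -115.] -> xyz cm [-4.171e+01 -4.340e+00  4.000e-02] yaw -0.0
```

move_arm --motion '[{"x": -0.7,"y": 0,"z": 0,"yaw": 0},{"x": -2,"y": -0.2,"z": 0,"yaw": 0},{"x": -4,"y": -0.4,"z": 0,"yaw": 0},{"x": -6.8,"y": -0.7,"z": 0,"yaw": 0},{"x": -10,"y": -1,"z": 0,"yaw": 0},{"x": -13.5,"y": -1.3,"z": 0,"yaw": 0},{"x": -17,"y": -1.7,"z": 0,"yaw": 0},{"x": -20.5,"y": -2,"z": 0,"yaw": 0},{"x": -24,"y": -2.4,"z": 0,"yaw": 0},{"x": -27.5,"y": -2.7,"z": 0,"yaw": 0},{"x": -31,"y": -3.1,"z": 0,"yaw": 0},{"x": -34.3,"y": -3.4,"z": 0,"yaw": 0},{"x": -37.2,"y": -3.7,"z": 0,"yaw": 0},{"x": -39.3,"y": -3.9,"z": 0,"yaw": 0},{"x": -40.7,"y": -4.1,"z": 0,"yaw": 0},{"x": -41.4,"y": -4.1,"z": 0,"yaw": 0},{"x": -41.5,"y": -4.1,"z": 0,"yaw": 0},{"x": -41.5,"y": -4.1,"z": 0,"yaw": 0}]'

```text
clock: 34.83
eef_pos: [0.6056, -0.0165, 0.2369]
tool_rot: [-0.597, 0.802, -0.0, -0.0]
ft_force: [-0.4, -0.5, -4.6]
grip_width: 0.0085
grasp_force: 58.3
```

```bash
python3 - <<'E'
from h import *
go(.606,-.016,.143,253.4)
m=bot.camera_model("wrist");np.savez("w8.npz",**m);im=bot.camera("wrist");cv2.imwrite("pics/w8.png",im)
for n in("scale","pail_center"):
    for d in bot.cut_out("wrist",n): print(n,round(d["score"],2),np.round(d["centre"]),d["mask"].sum(),[int(v) for a in np.nonzero(d["mask"]) for v in(a.min(),a.max())])
o=bot.get_obs();x,y,z=o["eef_pos"];b=.004+z-.067
P=np.r_[ring(x+.001,y+.001,.05,b+.085),ring(x+.001,y+.001,.042,b)]
print("pail pred box",proj(0,P,m).min(0),proj(0,P,m).max(0),o["ft_torque"])
E
```

```text
now [ 0.6056 -0.0165  0.2369] th 253.3 q [ -2. -75.] -> xyz cm [-0.06 -0.02  9.39] yaw -0.1
scale 0.95 [143. 344.] 12775 [91, 237, 230, 413]
scale 0.34 [323. 424.] 270 [311, 333, 413, 434]
pail_center 0.68 [221. 313.] 15748 [151, 325, 233, 401]
pail pred box [229.43466648 155.1628205 ] [398.33922995 313.56347803] [ 0.0238508  -0.02076201  0.01660938]
```

move_arm --motion '[{"x": -0.1,"y": 0,"z": 1,"yaw": 0},{"x": -0.1,"y": 0,"z": 2.5,"yaw": 0},{"x": -0.1,"y": 0,"z": 4.5,"yaw": 0},{"x": -0.1,"y": 0,"z": 6.2,"yaw": 0},{"x": -0.1,"y": 0,"z": 7.5,"yaw": 0},{"x": -0.1,"y": 0,"z": 8.3,"yaw": 0},{"x": -0.1,"y": 0,"z": 8.7,"yaw": 0},{"x": -0.1,"y": 0,"z": 9,"yaw": 0},{"x": -0.1,"y": 0,"z": 9.1,"yaw": 0},{"x": -0.1,"y": 0,"z": 9.2,"yaw": 0},{"x": -0.1,"y": 0,"z": 9.2,"yaw": 0}]'

```text
clock: 36.35
eef_pos: [0.6063, -0.0148, 0.145]
tool_rot: [-0.598, 0.802, -0.0, 0.0]
ft_force: [-0.2, -0.4, -3.5]
grip_width: 0.0085
grasp_force: 58.3
```

move_arm --motion '[{"x": 0,"y": 0,"z": 0.1,"yaw": 0},{"x": 0,"y": 0,"z": 0.15,"yaw": 0},{"x": 0,"y": 0,"z": 0.2,"yaw": 0},{"x": 0,"y": 0,"z": 0.2,"yaw": 0}]'

```text
clock: 36.85
eef_pos: [0.6063, -0.0148, 0.143]
tool_rot: [-0.598, 0.802, -0.0, 0.0]
ft_force: [0.1, -0.4, -4.2]
grip_width: 0.008
grasp_force: 58.4
```

move_arm --motion '[{"x": 0,"y": 0,"z": 0.1,"yaw": 0},{"x": 0,"y": 0,"z": 0.1,"yaw": 0}]'

```text
clock: 37.1
eef_pos: [0.607, -0.015, 0.1427]
tool_rot: [-0.598, 0.802, -0.001, 0.001]
ft_force: [1.5, -0.3, 0.8]
grip_width: 0.0083
grasp_force: 58.7
```

move_arm --motion '[{"x": 0,"y": 0,"z": 0,"yaw": 0},{"x": 0,"y": 0,"z": 0,"yaw": 0},{"x": 0,"y": 0,"z": 0,"yaw": 0},{"x": 0,"y": 0,"z": 0,"yaw": 0},{"x": 0,"y": 0,"z": -1.5,"yaw": 0},{"x": 0,"y": 0,"z": -4,"yaw": 0},{"x": 0,"y": 0,"z": -8,"yaw": 0},{"x": 0,"y": 0,"z": -12,"yaw": 0},{"x": -3,"y": 0,"z": -14,"yaw": 0},{"x": -8,"y": 0,"z": -14,"yaw": 0},{"x": -13,"y": 0,"z": -14,"yaw": 0},{"x": -18,"y": 0,"z": -14,"yaw": 0},{"x": -18,"y": 0,"z": -14,"yaw": 0}]' --gripper -0.2

```text
clock: 38.72
eef_pos: [0.6577, 0.1617, 0.2811]
tool_rot: [-0.6, 0.8, 0.0, -0.0]
ft_force: [-0.4, -0.5, -0.0]
grip_width: 0.0341
grasp_force: 0.0
```

```bash
python3 - <<'E'
from h import *
o=bot.get_obs();print(o["eef_pos"],o["ft_force"],o["grip_width"])
for c in("top","scene","wrist"):
    m=bot.camera_model(c);cv2.imwrite(f"pics/end_{c}.png",bot.camera(c))
    def pl(z0,r1,r2,h):
        def f(p):
            i=np.zeros((400,640),np.uint8);hull(i,np.r_[ring(p[0],p[1],r1,z0+h),ring(p[0],p[1],r2,z0)],m);return i>0
        return f
    for n,mod,p0 in(("pail_center",pl(.08,.05,.042,.085),[.608,-.014]),("mug_center",pl(.007,.038,.038,.112),[.574,-.378]),("pan_center",lambda p:pan3(c,p,.01,0,.0889),[.51,.3256,np.radians(183.7)])):
        for d in bot.cut_out(c,n):
            mk=d["mask"];P=mod(p0)
            if (mk&P).sum()>.4*min(mk.sum(),P.sum()): x,s=fit(mod,p0,mk,np.ones_like(mk));print(c,n,round(d["score"],2),np.round(x,4),round(s,2))
E
```

```text
[0.65772981 0.16174469 0.28108886] [-0.38062469 -0.50210252 -0.00519796] 0.0341390634127205
top pail_center 0.69 [ 0.61   -0.0144] 0.93
top mug_center 0.92 [ 0.576  -0.3804] 0.88
top pan_center 0.89 [0.5126 0.3249 3.212 ] 0.91
scene pail_center 0.97 [ 0.6052 -0.0183] 0.95
scene mug_center 0.67 [ 0.5767 -0.3796] 0.92
scene pan_center 0.97 [0.5091 0.3214 3.2017] 0.77
wrist pail_center 0.65 [ 0.6062 -0.0136] 0.99
wrist pan_center 0.62 [0.5095 0.326  3.2086] 0.81
```

The cameras agree that the pail, mug and pan stand where they were meant to, and the arm is touching nothing. Handing in.

```bash
python3 -c "
from workcell import bot
print(bot.job_done())"
```

```text
the job is handed in; nothing more can be done
None
```

The job is handed in (no verdict came back): by my last camera check the mug is on the mat, the saucepan is flat in the dock with its handle out through the open side, and the large pail is on the middle of the scale's plate, all released by about 39 s on the clock.

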